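Load check of a sprung belt tensioner, deflection recorded on its scale

ROBOT

A 6-joint arm with a two-finger parallel gripper is mounted at the origin on a cart in front of the work surface, level with it; the furniture and walls round the work are solid. World frame = base frame: x ahead of the robot, y to its left, z up, the work surface at z = 0. Lengths are in m, angles in rad, forces in N, time in s.
With the tool pointing down it reaches from about 0.275 to 1 m from the base axis. Payload 8.4 kg.
Tool frame: the origin (TCP) lies midway between the tips of the shut fingers; the grasp point (between the pads) lies 19 mm behind it; x points along the fingers, y is the direction in which the jaws open and shut, and the axes are right-handed (so a half turn about x gives the same grasp; the last joint's range is limited). The gripper opens to 85 mm and grips with 20 to 120 N. Pads are 22 mm wide; open, the fingers measure 114 mm over their backs; the gripper's body (76 mm by 85 mm) begins 54 mm behind the grasp point. The pads swing forward as they close: fully open they stand 13 mm farther back than shut.
Start: joints at [-1.177, 0.353, 1.633, -0, 1.155, -0.002], TCP at [0.241, -0.577, 0.231] pointing down, gripper open.
Joint ranges: [-2.63, 2.63], [-0.92, 2.1], [0.06, 2.66], [-1.3, 4.44], [0, 2.69], [-3.02, 3.02]. Speed limits (rad/s): [2.22, 2.22, 2.79, 3.14, 3.14, 3.14].

INTERFACE

Orientations are given as a unit quaternion [x, y, z, w].
In Python, from bench import arm gives the robot as it stands.
- The arm moves only by the tool drive_tool, never from a script. Its argument "plan" is one flat list of numbers, 7 for each row, row after row: the shift along the tool's x, y, z in cm, then the turn, a rotation vector about the tool's x, y, z in rad, then the gripper's target within -1 to 1 (shut at 1, half-way at 0, fully open at -1). In form: [dx, dy, dz, rx, ry, rz, grip, dx, dy, dz, rx, ry, rz, grip, ...]. A call has 1 to 20 rows; each row shifts and turns the commanded pose from where the row before left it, along the tool's axes as they then stand; what a row does not reach is not made up. A row lasts 1/12 s, in which the tool goes at most 41.7 mm and 7.16 degrees, less where a joint would pass 70% of its speed; a pose out of reach is approached as far as the arm can. A call is refused whole if a number of a shift passes 4.17 or a number of a turn 0.125, either way. A call with a gripper value outside its range is refused whole. The fingers move at their own pace and stop on an object; "grip_force" is the grip in N (left out, the last holds). Time passes only in rows, so rows that do not move let the fingers close. It gives the time, the measured TCP pose, the force and the opening at its end, in the units of the state.
- arm.read_state(): the state, without advancing time (a new reading comes with each control period).
- arm.grab_frame(name): name is "side" or "top" or "wrist"; returns a dict with "img" (420x560x3 uint8, red, green, blue), "fx", "fy", "cx", "cy" (pixels), "rvec" (rotation vector, rad) and "tvec" (3), from world to camera coordinates, as OpenCV has them. Camera axes: x right, y down, z forward; pixel columns grow to the right and rows downward; lengths in m; the calibration is good to about 2 mm. The wrist camera is an equidistant fisheye: a pixel r from the principal point sees the ray r / f radians off the axis. A picture is of the moment at which its call begins. There is no depth.
- arm.close_job(): hands the job in, once; it reports no verdict.
The state is a dict: "clock": time; "q": joint angles; "joint_vel": joint speeds; "joint_torque": joint torques, N m; "position": TCP position; "tcp_rot": TCP orientation; "ft_force": force on the tool from outside, world axes, zero at the start; "wrist_torque": the same for the moment, N m; "gripper_width": opening from 0.0 (shut) to 1.0 (fully open).
Only numpy, scipy, OpenCV 4.12 (cv2) and the standard library are available. Lean on these libraries where they do the work, as an engineer would, in place of code of your own. Each camera call takes 0.05 s, during which the arm holds its last target.

TASK

With the belt off, check the tensioner on the grey drive plate: push the roller on its sprung arm along the scale (clockwise seen from above) until it pushes back with about 10 N, hold it there for about a second and never press harder than 15 N. Then ease the arm back to its rest without letting it snap; the thin drag pointer stays at the deflection reached. Finally slide the cursor on the outer rail so that its index stands opposite the tip of the drag pointer, without touching the pointer or knocking the things around.

Things in the scene. Friction and masses are not known exactly. Their poses are not given: they have to be found in the camera images.
- unit: Grey bedplate 245 x 300 x 14 mm, fixed. Origin on the vertical pivot axis of arm, pointer and cursor, at worktop height; z up. It reaches 185 mm to -x (robot's side), 60 mm to +x, 150 mm to each side. White arc scale, radius 112 to 142 mm, a line every 5 degrees. Two fixed pulleys, 60 mm wide, tops 48 mm above the worktop, at x +30, y +-105 mm. Directions: counter-clockwise from its x
- tension_arm (a joint): Arm angle (rad): 0 at rest stop, grows clockwise from above, to 1.15; the arm points in the unit's direction 3.84 - value. A light spring gives 2.5 to 3.5 N at the roller; after a lost motion (ends between 0.3 and 0.75 rad, unseen, different each time) the main spring is met and the force rises about 0.8 N per mm at the roller
- roller (a point): Centre of the upright grey roller at the arm's end, 100 mm from the pivot: diameter 22 mm (27 at its thin flanges), 33 to 79 mm above the worktop, centre 56 mm up; it does not spin. The arm below it is 24 to 33 mm above the worktop. Push it level, across the arm, on its trailing (at rest: -y) side
- drag_pointer (a joint): Reading of the drag pointer (rad): 0 at the scale's zero, grows clockwise from above; it points in the unit's direction 3.70 - value. The arm carries it along, so that it then equals the arm's angle; it stays by light friction when the arm goes back
- pointer_tip (a point): Tip of the drag pointer: a flat dark steel strip 4 mm wide, 2 mm at the tip, 147 mm long from the pivot, 18 to 21 mm above the worktop, passing under the arm.
- cursor (a joint): Place of the cursor on the scale (rad): its direction in the unit's frame is 3.70 - value (same zero and sense as the pointer); range 0 to 1.38. It starts near the far end and stays by friction (about 0.8 N at its post)
- cursor_index (a point): Tip of the cursor's index, a small dark tooth pointing inwards, 147 mm from the pivot, about 25 mm above the worktop; it passes above the tip of the drag pointer.
- cursor_post (a point): The cursor's upright round steel post, 11 mm in diameter, with a 15 mm black cap 60 to 70 mm above the worktop; 161 mm from the pivot; this point is 50 mm above the worktop. It stands on an aluminium block, 16 mm (radially) x 20 mm, whose top is 31.5 mm above the worktop
- seed_cup: Loose seed cup with red lid, 62 mm wide, 74 mm high, standing on the worktop beside the drive plate on its +y side; origin under its centre. Leave alone.
- bottle: Loose small reagent bottle with blue cap, 56 mm wide, 101 mm high, behind the drive plate; origin under its centre. Leave alone.

How it is judged:
On the way, in this order (a step that is already met when the one before it is completed fails the run):
1. the fingers press the arm with 7.5 to 12.5 N against its springs, for half a second (contact force between the fingers and tension_arm between 7.5 and 12.5 N and value of joint tension_arm above 0.3 rad), for 0.5 s.
2. the arm is back at its rest and the drag pointer has stayed (value of joint tension_arm below 0.04 rad and value of joint drag_pointer above 0.3 rad), for 0.2 s.
At the end, for the whole second after the job is handed in: the cursor's index stands within 4 mm of the drag pointer's tip, the arm is at its rest (under 0.04 rad), the drag pointer still shows the deflection reached (over 0.3 rad), and the cursor is still (all of step 2 and horizontal distance between cursor_index and pointer_tip below 0.004 m and velocity of joint cursor between -0.05 and 0.05 rad/s); the robot touches nothing.
It fails at once if the arm is pressed with more than 16 N (contact force between the fingers and tension_arm above 16 N).
It fails at once if the arm snaps back (faster than 2 rad/s) (velocity of joint tension_arm below -2 rad/s).
It fails at once if the robot touches the drag pointer (contact force between any of the fingers, the arm and drag_pointer above 0.3 N).
It fails at once if a bystander is knocked (moved over 20 mm) (distance of any of seed_cup, bottle from where it was at the start of the episode above 0.02 m).
It also fails if it takes over 72 s, if anything falls off the work surface, if the arm or the gripper's body presses on something with over 40 N, if the wrist force passes 120 N, or if a joint passes its speed limit or range.

## Working session

There is one attempt and no reset: what is moved stays moved. The work goes in short steps, Python scripts to look and compute and a tool call to move; the robot and the scene stay as the last step left them, time stands still between calls to the robot, and variables do not carry over. Pictures are saved under pics/ and viewed, and the job is handed in when it is done.

Besides the shell and the picture viewer there is one more tool, called after ">>>" by a JSON object that holds its "op" and its "data", one argument or row to a line. drive_tool: Moves the arm, as the interface text tells. Its arguments: {"type":"object","properties":{"plan":{"type":"array"},"grip_force":{"type":"number"}},"required":["plan"]}

```bash
mkdir -p pics; ls; python3 - <<'E'
from bench import arm
import cv2
s=arm.read_state()
for k,v in s.items(): print(k,v)
for n in("top","side","wrist"):
    f=arm.grab_frame(n); cv2.imwrite(f"pics/{n}0.png",f["img"][:,:,::-1]); print(n,{k:v for k,v in f.items() if k!="img"})
E
```

```text
pics
clock 0.0
q [-1.17740541e+00  3.53667306e-01  1.63413802e+00  2.47037130e-05
  1.15519089e+00 -2.37775282e-03]
joint_vel [-0.00037307  0.00116437  0.00013825 -0.00063058  0.00075052 -0.00019357]
joint_torque [ 1.56408398e-03 -6.05258989e+01 -3.42071486e+01  1.84361775e-04
  9.28558235e-03 -8.57036554e-06]
position [ 0.24078576 -0.57623929  0.23054805]
tcp_rot [-0.69321934 -0.13949877  0.69339647 -0.13852211]
ft_force [ 0.02904832 -0.15504242  0.27679188]
wrist_torque [0.0304645  0.0042306  0.00530118]
gripper_width 0.9998153048239147
top {'fx': 487.36563072289186, 'fy': 487.36563072289186, 'cx': 278.4886454244215, 'cy': 213.9842812611889, 'rvec': array([ 2.03675312, -2.19037954,  0.22451464]), 'tvec': array([-0.21651892,  0.6105528 ,  0.80065125])}
side {'fx': 485.87739782187833, 'fy': 485.87739782187833, 'cx': 282.6059716564899, 'cy': 212.95853823270082, 'rvec': array([ 0.59231976, -2.45391929,  1.44253957]), 'tvec': array([0.4185545 , 0.29169776, 0.534313  ])}
wrist {'fx': 325.19226210127806, 'fy': 325.19226210127806, 'cx': 285.5384933190685, 'cy': 206.55738868127753, 'rvec': array([-2.39361068,  1.59407381,  0.24869143]), 'tvec': array([-0.62359878, -0.0383542 ,  0.38102615])}
```

View pics/top0.png

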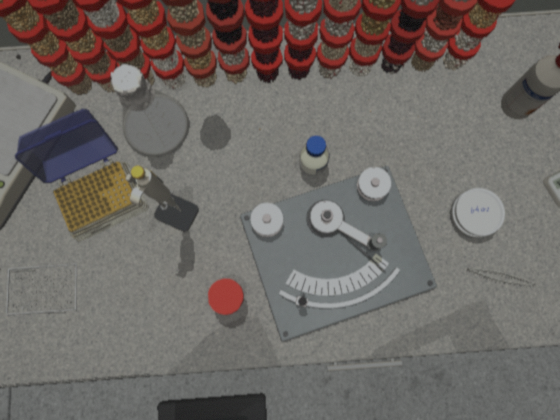

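View pics/side0.png

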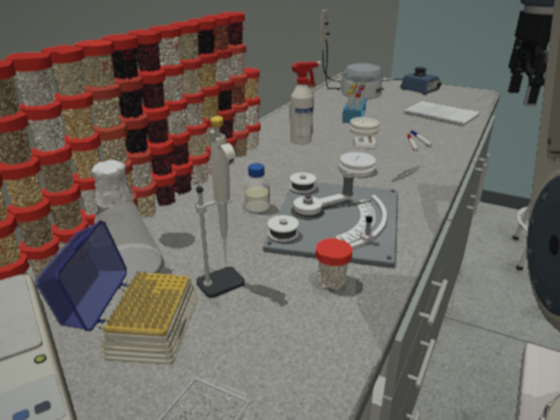

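View pics/wrist0.png

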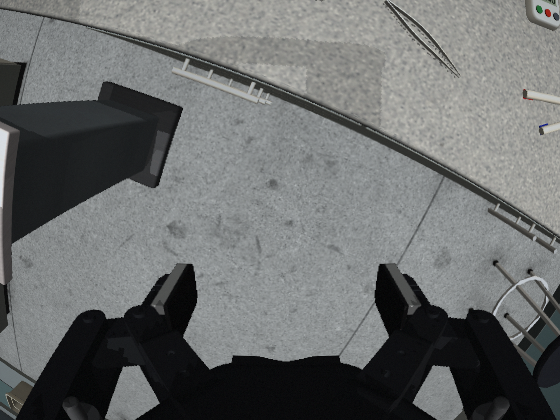

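The top view shows the plate with corners at about (242,218), (388,170), (433,287) and (285,334). The pulleys are at (266,219) and (375,183), the roller at about (378,241), and the cursor at about (302,299). I'll zoom in and measure.

```bash
cat > h.py <<'E'
import numpy as np, cv2
from scipy.spatial.transform import Rotation as R
def ray(f,u,v):
    M=cv2.Rodrigues(f["rvec"])[0]; t=np.asarray(f["tvec"]).ravel()
    d=M.T@np.array([(u-f["cx"])/f["fx"],(v-f["cy"])/f["fy"],1.]); return -M.T@t,d
def onz(f,u,v,z):
    c,d=ray(f,u,v); return c+d*(z-c[2])/d[2]
def proj(f,P):
    return cv2.projectPoints(np.float64(P).reshape(-1,1,3),f["rvec"],f["tvec"],np.array([[f["fx"],0,f["cx"]],[0,f["fy"],f["cy"]],[0,0,1.]]),None)[0].reshape(-1,2)
E
python3 - <<'E'
from h import *; from bench import arm
f=arm.grab_frame("top"); im=f["img"][:,:,::-1]
cv2.imwrite("pics/topz.png",cv2.resize(im[155:345,230:440],None,fx=3.1,fy=3.1,interpolation=cv2.INTER_CUBIC))
f2=arm.grab_frame("side"); im=f2["img"][:,:,::-1]
cv2.imwrite("pics/sidez.png",cv2.resize(im[140:300,240:420],None,fx=3.7,fy=3.7,interpolation=cv2.INTER_CUBIC))
import pickle; pickle.dump((f,f2),open("f0.pkl","wb"))
E
```

```text
(no output)
```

View pics/topz.png

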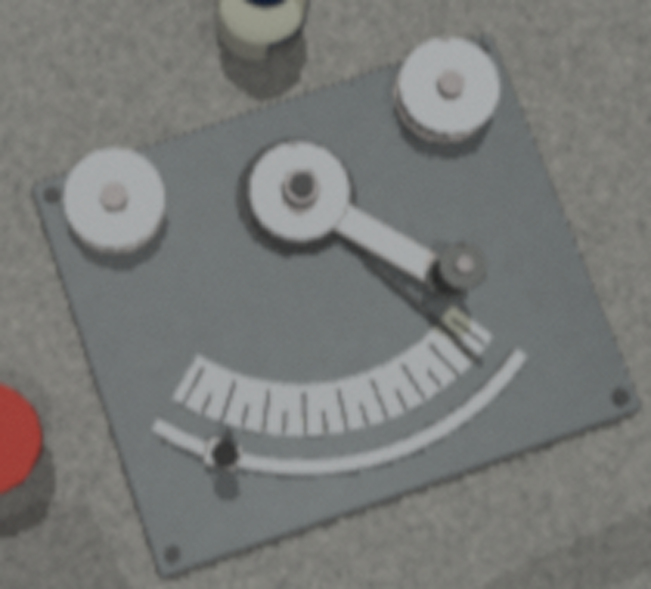

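View pics/sidez.png

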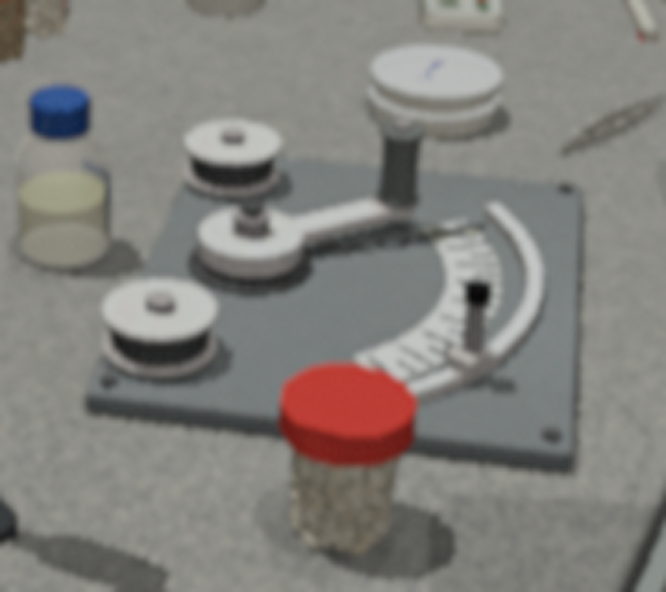

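```bash
cat >> h.py <<'E'
def uz(f,p,z): return onz(f,(p[0]+.5)/3.1-.5+230,(p[1]+.5)/3.1-.5+155,z)
def fit(A,B):
    a=A-A.mean(0); b=B-B.mean(0)
    th=np.arctan2((a[:,0]*b[:,1]-a[:,1]*b[:,0]).sum(),(a*b).sum())
    c,s=np.cos(th),np.sin(th); M=np.array([[c,-s],[s,c]]); return th,B.mean(0)-M@A.mean(0),M
E
python3 - <<'E'
from h import *; import pickle
f,f2=pickle.load(open("f0.pkl","rb"))
c=[((35,190),(.06,.15),.014),((165,577),(-.185,.15),.014),((640,405),(-.185,-.15),.014),((487,35),(.06,-.15),.014),
((114,198),(.03,.105),.048),((450,86),(.03,-.105),.048)]
B=np.array([uz(f,p,z)[:2] for p,_,z in c]);A=np.array([a for _,a,_ in c])
th,t,M=fit(A,B); print(th,t); print((B-(A@M.T+t))*1e3)
for n,p,z,rr in(("roller",(461,263),.079,.1),("cap",(224,453),.070,.161),("ptip",(480,361),.0195,.147),("pivot",(300,184),.05,0)):
    w=uz(f,p,z); u=M.T@(w[:2]-t); d=np.arctan2(u[1],u[0])%(2*np.pi); print(n,w,"r",np.hypot(*u),rr,"dir",d, 3.84-d,3.70-d)
def fine(u,v): return (u+.5)/3.7-.5+240,(v+.5)/3.7-.5+140
for n,p,z in (("cap",(477,290),.067),("roller",(402,122),.079),("corner",(575,458),.014),("corner-y",(580,185),.014)):
    w=onz(f2,*fine(*p),z); print("side",n,w,M.T@(w[:2]-t))
for n,P in (("cup",(226,297)),("bottle",(316,146))):
    w=onz(f,*P,.074 if n=="cup" else .101); print(n,w)
np.savez("unit.npz",th=th,t=t)
E
```

```text
0.2631893960048334 [ 0.587654   -0.34715901]
[[-1.72953062 -3.76871329]
 [ 3.16633295 -1.57673365]
 [ 2.44484343  3.06093894]
 [-2.58516281  2.0962731 ]
 [ 0.29364663 -0.24588641]
 [-1.59012957  0.4341213 ]]
roller [ 0.53268307 -0.42804611  0.079     ] r 0.09779840240486513 0.1 dir 3.852296047127759 -0.012296047127759113 -0.1522960471277588
cap [ 0.43902337 -0.28889442  0.07      ] r 0.15964281287533003 0.161 dir 2.5048043931603883 1.3351956068396116 1.195195606839612
ptip [ 0.48246581 -0.44533417  0.0195    ] r 0.14388508945303058 0.147 dir 3.629329817088988 0.21067018291101203 0.07067018291101235
pivot [ 0.58960123 -0.34645143  0.05      ] r 0.002071799844306473 0 dir 0.08535324339197438 3.7546467566080253 3.6146467566080256
side cap [ 0.43906526 -0.28996635  0.067     ] [-0.12859279  0.0938803 ]
side roller [ 0.53491957 -0.43921469  0.079     ] [-0.07486787 -0.07516629]
side corner [ 0.37059184 -0.24625829  0.014     ] [-0.18333718  0.15389742]
side corner-y [ 0.44889615 -0.5383238   0.014     ] [-0.18371345 -0.14848261]
cup [ 0.45448724 -0.16133387  0.074     ]
bottle [ 0.70126801 -0.33374819  0.101     ]
```

```bash
python3 - <<'E'
from h import *; from bench import arm
s=arm.read_state(); M=R.from_quat(s["tcp_rot"]).as_matrix(); print(M.round(3)); print(s["q"],s["ft_force"])
u=np.load("unit.npz"); th=float(u["th"]);t=u["t"]
for a in (0,.4,.85):
    d=3.84-a+th; p=t+.1*np.array([np.cos(d),np.sin(d)]); pd=np.array([np.sin(d),-np.cos(d)])
    print(a,"roller",p,"push yaw",np.degrees(np.arctan2(pd[1],pd[0])),"base az",np.degrees(np.arctan2(p[1],p[0])))
print("tool y yaw",np.degrees(np.arctan2(M[1,1],M[0,1])),"z yaw",np.degrees(np.arctan2(M[1,2],M[0,2])))
E
```

```text
[[-0.     0.386 -0.923]
 [ 0.001 -0.923 -0.386]
 [-1.    -0.001 -0.   ]]
[-1.17741112e+00  3.53320328e-01  1.63372311e+00  1.19835039e-06
  1.15515953e+00 -2.37449537e-03] [ 1.27614898 -0.40100478  0.15243537]
0 roller [ 0.53043288 -0.42916964] push yaw 145.09543493391033 base az -38.97608611336269
0.4 roller [ 0.50301342 -0.40041284] push yaw 122.17712312867744 base az -38.52077708349196
0.85 roller [ 0.48827605 -0.35829553] push yaw 96.39402234779038 base az -36.27111203680953
tool y yaw -67.32466681816177 z yaw -157.32466690716248
```

>>> {"op": "drive_tool", "data": {
  "plan": [0.5,0.12,-2.19,0,0,0,1,0.5,0.12,-2.19,0,0,0,1,0.5,0.12,-2.19,0,0,0,1,0.5,0.12,-2.19,0,0,0,1,0.5,0.12,-2.19,0,0,0,1,0.5,0.12,-2.19,0,0,0,1,0.5,0.12,-2.19,0,0,0,1,0.5,0.12,-2.19,0,0,0,1,0.5,0.12,-2.19,0,0,0,1,0.5,0.12,-2.19,0,0,0,1,0.5,0.12,-2.19,0,0,0,1,0.5,0.12,-2.19,0,0,0,1,0.5,0.12,-2.19,0,0,0,1,0.5,0.12,-2.19,0,0,0,1,0.5,0.12,-2.19,0,0,0,1,0.5,0.12,-2.19,0,0,0,1],
  "grip_force": 60
}}

```text
clock: 1.58
position: [0.5726, -0.4588, 0.1508]
tcp_rot: [-0.693, -0.139, 0.693, -0.139]
ft_force: [0.2, -0.5, -0.0]
gripper_width: -0.003
```

>>> {"op": "drive_tool", "data": {
  "plan": [0,0,0,-0.12,0,0,1,0,0,0,-0.12,0,0,1,0,0,0,-0.12,0,0,1,0,0,0,-0.12,0,0,1,0,0,0,-0.12,0,0,1,0,0,0,-0.12,0,0,1,0,0,0,-0.12,0,0,1,0,0,0,-0.12,0,0,1,0,0,0,-0.12,0,0,1,0,0,0,-0.12,0,0,1,0,0,0,-0.12,0,0,1,0,0,0,-0.12,0,0,1,0,0,0,-0.12,0,0,1,0,0,0,-0.12,0,0,1,0,0,0,-0.12,0,0,1,0,0,0,-0.12,0,0,1,0,0,0,-0.12,0,0,1,0,0,0,-0.09,0,0,1]
}}

```text
clock: 3.08
position: [0.5716, -0.4592, 0.151]
tcp_rot: [0.212, 0.675, -0.212, 0.674]
ft_force: [-0.5, 0.5, -0.3]
gripper_width: 0.004
```

```bash
python3 - <<'E'
from h import *; from bench import arm
F=[]
for i in range(8): f=arm.grab_frame("wrist"); s=arm.read_state(); F.append(s["ft_force"])
F=np.array(F);print(F.mean(0),F.std(0), s["clock"])
M=R.from_quat(s["tcp_rot"]).as_matrix(); print(M.round(3),s["position"],s["q"])
cv2.imwrite("pics/w1.png",f["img"][:,:,::-1])
f=arm.grab_frame("top"); im=f["img"][:,:,::-1]; cv2.imwrite("pics/t1.png",cv2.resize(im[155:345,230:440],None,fx=3.1,fy=3.1,interpolation=cv2.INTER_CUBIC))
E
```

```text
[ 0.446282    0.07193144 -0.18107188] [0.48817527 0.35419323 0.45995535] 3.4833
[[-0.     0.579  0.815]
 [ 0.     0.815 -0.579]
 [-1.     0.    -0.   ]] [ 0.57164652 -0.45928146  0.15122998] [-6.78880366e-01  5.90716942e-01  1.44017071e+00  5.18301085e-06
  1.11081632e+00 -1.63227638e+00]
```

View pics/w1.png

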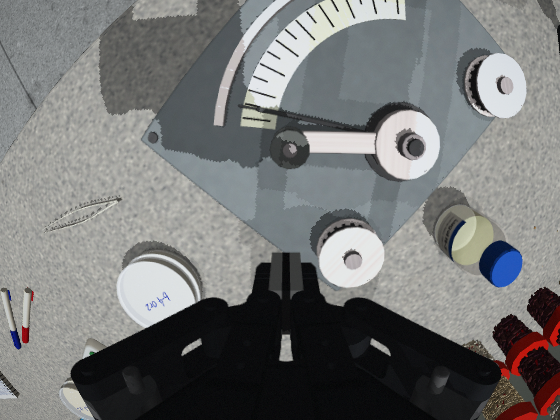

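View pics/t1.png

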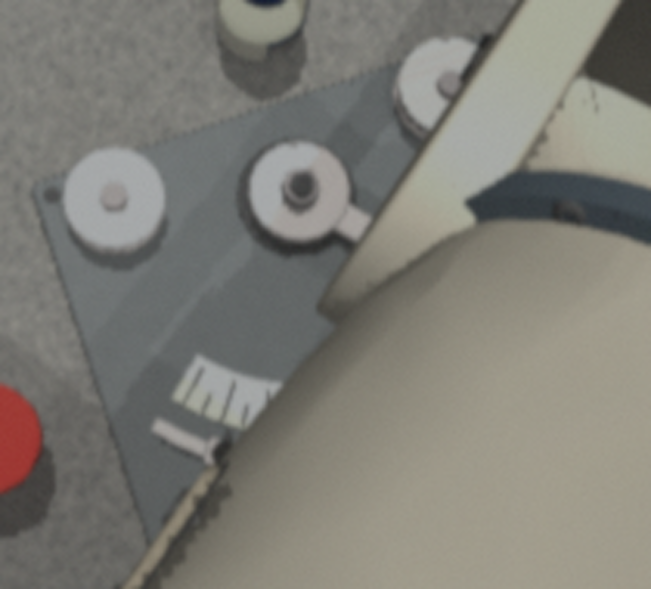

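>>> {"op": "drive_tool", "data": {
  "plan": [1.5,0,0,0,0,0,1,1.5,0,0,0,0,0,1,1.5,0,0,0,0,0,1,1.5,0,0,0,0,0,1,1.5,0,0,0,0,0,1,1.5,0,0,0,0,0,1,1.5,0,0,0,0,0,1,0,0,-0.5,0,0,0,1,0,0,-0.5,0,0,0,1,0,0,-0.5,0,0,0,1,0,0,-0.4,0,0,0,1,0,0,0,0,0,0,1,0,0,0,0,0,0,1]
}}

```text
clock: 4.62
position: [0.5564, -0.4486, 0.0474]
tcp_rot: [0.214, 0.673, -0.215, 0.674]
ft_force: [0.2, -0.0, 0.5]
gripper_width: 0.0
```

```bash
cat > st.py <<'E'
from h import *; from bench import arm; import sys
n=int(sys.argv[1]) if len(sys.argv)>1 else 6
F=[]
for i in range(n): f=arm.grab_frame("wrist"); s=arm.read_state(); F.append(s["ft_force"])
F=np.array(F)@R.from_quat(s["tcp_rot"]).as_matrix()
u=np.load("unit.npz"); t=u["t"]; th=float(u["th"]); p=s["position"][:2]-t; Mx=R.from_quat(s["tcp_rot"]).as_matrix()
print("F tool xyz",F.mean(0).round(2),"se",(F.std(0)/n**.5).round(2),"clk",s["clock"],"pos",s["position"].round(4))
yaw=np.arctan2(Mx[1,2],Mx[0,2]); # tool z yaw
# arm dir for tool z perpendicular: zyaw = d+pi/2
q=(p-0.0)
d=(np.arctan2(q[1],q[0])-th)%(2*np.pi)
zt=Mx[:2,2]; 
c=p-0.0225*zt; dc=(np.arctan2(c[1],c[0])-th)%(2*np.pi)
print("r of tcp",np.hypot(*p).round(4),"arm angle if touching",round(3.84-dc,3),"r",np.hypot(*c).round(4),"tool-implied angle",round(3.84-((yaw-np.pi/2-th)%(2*np.pi)),3))
print("q",s["q"].round(2))
cv2.imwrite(f"pics/w_{int(s['clock']*100)}.png",f["img"][:,:,::-1]); print(int(s['clock']*100))
E
python3 st.py 8
```

```text
F tool xyz [-0.22  0.08 -0.33] se [0.19 0.15 0.2 ] clk 5.0167 pos [ 0.5562 -0.4484  0.0462]
r of tcp 0.106 arm angle if touching -0.095 r 0.1013 tool-implied angle 0.007
q [-0.68  0.68  1.54 -0.    0.92 -1.64]
501
```

>>> {"op": "drive_tool", "data": {
  "plan": [0,0,-0.2,0,0,0,1,0,0,-0.2,0,0,0,1,0,0,-0.2,0,0,0,1,0,0,-0.2,0,0,0,1,0,0,-0.2,0,0,0,1,0,0,-0.2,0,0,0,1,0,0,0,0,0,0,1]
}}

```text
clock: 5.6
position: [0.5462, -0.4415, 0.0464]
tcp_rot: [0.214, 0.674, -0.214, 0.674]
ft_force: [0.1, -2.4, -0.7]
gripper_width: 0.0
```

```bash
python3 st.py 8
```

```text
F tool xyz [ 0.36 -1.92  2.56] se [0.18 0.14 0.16] clk 6.0 pos [ 0.5465 -0.4416  0.0464]
r of tcp 0.103 arm angle if touching 0.022 r 0.1009 tool-implied angle 0.007
q [-0.68  0.66  1.57 -0.    0.9  -1.64]
600
```

View pics/w_600.png

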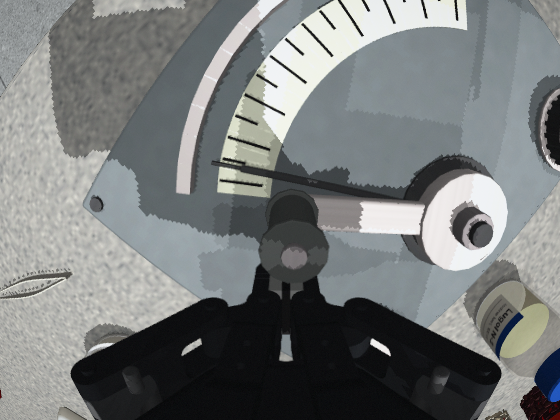

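>>> {"op": "drive_tool", "data": {
  "plan": [0,-0.05,-0.25,0.025,0,0,1,0,-0.05,-0.25,0.025,0,0,1,0,-0.05,-0.25,0.025,0,0,1,0,-0.05,-0.25,0.025,0,0,1,0,-0.05,-0.25,0.025,0,0,1,0,-0.05,-0.25,0.025,0,0,1,0,-0.05,-0.25,0.025,0,0,1,0,-0.05,-0.25,0.025,0,0,1,0,-0.05,-0.25,0.025,0,0,1,0,-0.05,-0.25,0.025,0,0,1,0,0,0,0,0,0,1]
}}

```text
clock: 6.92
position: [0.5241, -0.428, 0.0463]
tcp_rot: [0.297, 0.642, -0.297, 0.641]
ft_force: [2.8, -1.1, 0.0]
gripper_width: 0.004
```

```bash
python3 st.py 8
```

```text
F tool xyz [-0.14  1.92  2.45] se [0.18 0.13 0.15] clk 7.3167 pos [ 0.5245 -0.4286  0.0463]
r of tcp 0.103 arm angle if touching 0.271 r 0.1008 tool-implied angle 0.256
q [-0.69  0.63  1.64  0.    0.87 -1.39]
731
```

>>> {"op": "drive_tool", "data": {
  "plan": [0,-0.025,-0.125,0.0125,0,0,1,0,-0.025,-0.125,0.0125,0,0,1,0,-0.025,-0.125,0.0125,0,0,1,0,-0.025,-0.125,0.0125,0,0,1,0,-0.025,-0.125,0.0125,0,0,1,0,-0.025,-0.125,0.0125,0,0,1,0,0,0,0,0,0,1]
}}

```text
clock: 7.9
position: [0.5187, -0.4237, 0.0464]
tcp_rot: [0.321, 0.63, -0.321, 0.63]
ft_force: [3.9, -2.1, -0.5]
gripper_width: -0.0
```

```bash
python3 st.py 4
```

```text
F tool xyz [1.23 2.48 4.52] se [0.29 0.12 0.13] clk 8.1 pos [ 0.5189 -0.4238  0.0464]
r of tcp 0.103 arm angle if touching 0.342 r 0.1007 tool-implied angle 0.332
q [-0.69  0.62  1.65 -0.    0.86 -1.32]
810
```

>>> {"op": "drive_tool", "data": {
  "plan": [0,-0.02,-0.1,0.01,0,0,1,0,-0.02,-0.1,0.01,0,0,1,0,-0.02,-0.1,0.01,0,0,1,0,0,0,0,0,0,1]
}}

```text
clock: 8.43
position: [0.5169, -0.422, 0.0465]
tcp_rot: [0.33, 0.625, -0.33, 0.626]
ft_force: [5.9, -2.8, -2.2]
gripper_width: -0.0
```

```bash
python3 st.py 6
```

```text
F tool xyz [1.93 3.32 6.23] se [0.25 0.27 0.15] clk 8.7333 pos [ 0.517  -0.4221  0.0464]
r of tcp 0.103 arm angle if touching 0.367 r 0.1006 tool-implied angle 0.362
q [-0.69  0.62  1.66 -0.    0.86 -1.29]
873
```

>>> {"op": "drive_tool", "data": {
  "plan": [0,-0.02,-0.1,0.01,0,0,1,0,-0.02,-0.1,0.01,0,0,1,0,-0.01,-0.05,0.005,0,0,1,0,0,0,0,0,0,1,0,0,0,0,0,0,1]
}}

```text
clock: 9.15
position: [0.5154, -0.4206, 0.0465]
tcp_rot: [0.338, 0.62, -0.338, 0.622]
ft_force: [7.0, -4.5, -2.8]
gripper_width: -0.002
```

```bash
python3 st.py 16
```

```text
F tool xyz [2.56 3.09 7.3 ] se [0.12 0.13 0.14] clk 9.95 pos [ 0.5155 -0.4206  0.0465]
r of tcp 0.103 arm angle if touching 0.388 r 0.1005 tool-implied angle 0.387
q [-0.69  0.62  1.67 -0.    0.85 -1.26]
994
```

>>> {"op": "drive_tool", "data": {
  "plan": [0,-0.02,-0.1,0.01,0,0,1,0,-0.01,-0.05,0.005,0,0,1,0,0,0,0,0,0,1,0,0,0,0,0,0,1,0,0,0,0,0,0,1,0,0,0,0,0,0,1]
}}

```text
clock: 10.45
position: [0.5146, -0.4197, 0.0466]
tcp_rot: [0.342, 0.617, -0.343, 0.62]
ft_force: [6.9, -5.4, -2.7]
gripper_width: -0.002
```

```bash
python3 st.py 16
```

```text
F tool xyz [3.3  3.53 8.15] se [0.14 0.13 0.13] clk 11.25 pos [ 0.5146 -0.4197  0.0466]
r of tcp 0.103 arm angle if touching 0.4 r 0.1005 tool-implied angle 0.402
q [-0.69  0.62  1.67 -0.    0.85 -1.25]
1125
```

>>> {"op": "drive_tool", "data": {
  "plan": [0,0.04,0.2,-0.02,0,0,1,0,0.04,0.2,-0.02,0,0,1,0,0.04,0.2,-0.02,0,0,1,0,0.04,0.2,-0.02,0,0,1,0,0.04,0.2,-0.02,0,0,1,0,0.04,0.2,-0.02,0,0,1,0,0.04,0.2,-0.02,0,0,1,0,0.04,0.2,-0.02,0,0,1,0,0.04,0.2,-0.02,0,0,1,0,0.04,0.2,-0.02,0,0,1,0,0.04,0.2,-0.02,0,0,1,0,0.04,0.2,-0.02,0,0,1,0,0.04,0.2,-0.02,0,0,1,0,0.04,0.2,-0.02,0,0,1,0,0.04,0.2,-0.02,0,0,1,0,0.04,0.2,-0.02,0,0,1]
}}

```text
clock: 12.58
position: [0.5392, -0.4387, 0.0462]
tcp_rot: [0.239, 0.666, -0.239, 0.666]
ft_force: [2.9, -0.8, 1.2]
gripper_width: 0.0
```

```bash
python3 st.py 6
```

```text
F tool xyz [-1.14  0.57  3.19] se [0.08 0.23 0.15] clk 12.8833 pos [ 0.539  -0.4387  0.0463]
r of tcp 0.1036 arm angle if touching 0.098 r 0.1015 tool-implied angle 0.082
q [-0.69  0.66  1.59 -0.    0.89 -1.56]
1288
```

>>> {"op": "drive_tool", "data": {
  "plan": [0,0.04,0.15,-0.015,0,0,1,0,0.04,0.15,-0.015,0,0,1,0,0.04,0.15,-0.015,0,0,1,0,0.04,0.15,-0.015,0,0,1,0,0,0.1,0,0,0,1,0,0,0.15,0,0,0,1,0,0,0.15,0,0,0,1,0,0,0.2,0,0,0,1,0,0,0.3,0,0,0,1,0,0,0.5,0,0,0,1,0,0,0.8,0,0,0,1,0,0,1.0,0,0,0,1]
}}

```text
clock: 13.88
position: [0.5706, -0.4598, 0.0459]
tcp_rot: [0.22, 0.673, -0.219, 0.672]
ft_force: [0.4, 0.7, 0.6]
gripper_width: 0.0
```

```bash
python3 st.py 6
```

```text
F tool xyz [-0.23  0.23  0.38] se [0.26 0.22 0.22] clk 14.1833 pos [ 0.5701 -0.4596  0.046 ]
r of tcp 0.1138 arm angle if touching -0.264 r 0.1054 tool-implied angle 0.022
q [-0.68  0.7   1.5  -0.    0.94 -1.62]
1418
```

>>> {"op": "drive_tool", "data": {
  "plan": [-1.5,0,0,0,0,0,1,-2.0,0,0,0,0,0,1,-2.0,0,0,0,0,0,1,-2.0,0,0,0,0,0,1,-2.0,0,0,0,0,0,1,-2.0,0,0,0,0,0,1,0,0,0,0,0,0,1,0,0,0,0,0,0,1]
}}

```text
clock: 14.85
position: [0.5712, -0.4605, 0.1638]
tcp_rot: [0.219, 0.671, -0.22, 0.673]
ft_force: [-0.9, -0.8, -0.2]
gripper_width: 0.003
```

```bash
cat >> h.py <<'E'
def wray(f,u,v):
    M=cv2.Rodrigues(f["rvec"])[0]; t=np.asarray(f["tvec"]).ravel()
    x=(u-f["cx"]);y=(v-f["cy"]); r=np.hypot(x,y); a=r/f["fx"]
    d=M.T@np.array([np.sin(a)*x/r,np.sin(a)*y/r,np.cos(a)]); return -M.T@t,d
def wonz(f,u,v,z):
    c,d=wray(f,u,v); return c+d*(z-c[2])/d[2]
def wproj(f,P):
    M=cv2.Rodrigues(f["rvec"])[0]; p=M@np.asarray(P,float)+np.asarray(f["tvec"]).ravel()
    r=np.hypot(p[0],p[1]); a=np.arctan2(r,p[2]); return f["cx"]+f["fx"]*a*p[0]/r, f["cy"]+f["fx"]*a*p[1]/r
E
python3 - <<'E'
from h import *; from bench import arm; import pickle
f=arm.grab_frame("wrist"); pickle.dump(f,open("w2.pkl","wb"))
cv2.imwrite("pics/w2.png",cv2.resize(f["img"][:,:,::-1],None,fx=1.4,fy=1.4,interpolation=cv2.INTER_CUBIC))
f=arm.grab_frame("side");im=f["img"][:,:,::-1]
cv2.imwrite("pics/s2.png",cv2.resize(im[140:300,240:420],None,fx=3.7,fy=3.7,interpolation=cv2.INTER_CUBIC))
s=arm.read_state();print(s["position"],s["clock"])
E
```

```text
[ 0.57013668 -0.45958682  0.16107355] 14.95
```

View pics/w2.png

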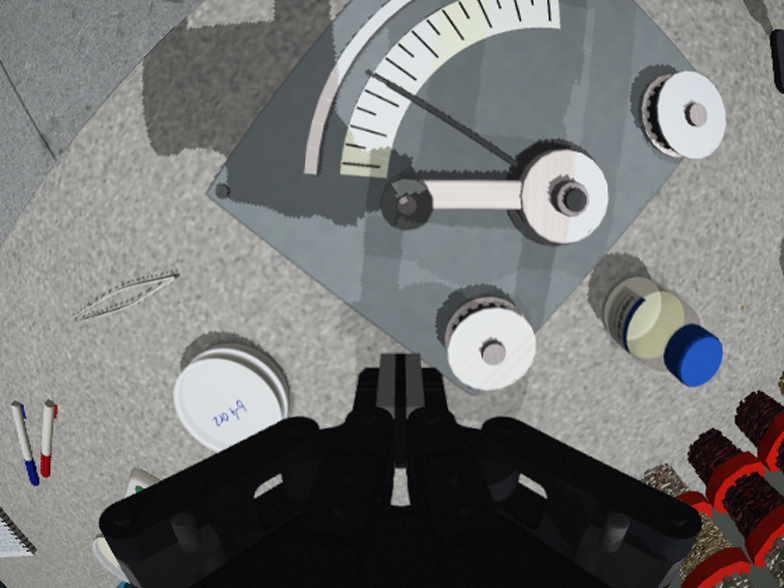

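View pics/s2.png

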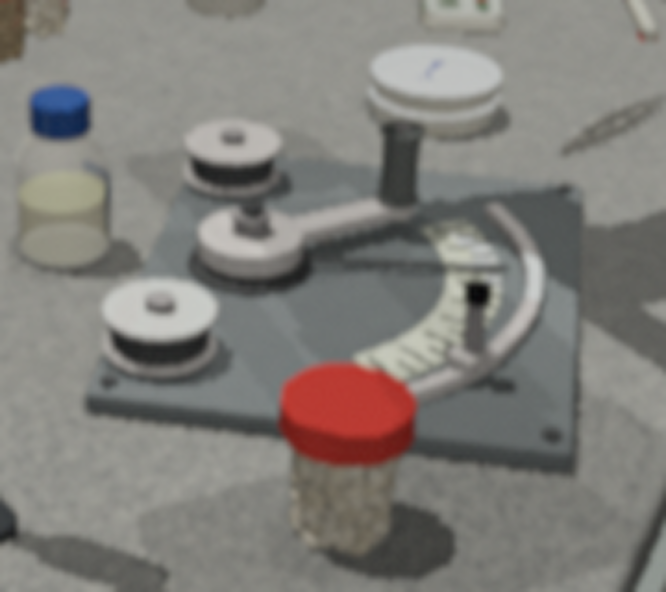

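The arm is back at rest and the pointer stayed, with its tip at wrist pixel (369,72)/1.4. I'll locate the tip and work out the move to the cursor.

```bash
python3 - <<'E'
from h import *; import pickle
f=pickle.load(open("w2.pkl","rb")); u=np.load("unit.npz"); th=float(u["th"]);t=u["t"]
g=lambda a,b:((a+.5)/1.4-.5,(b+.5)/1.4-.5)
for n,p,z in(("tip",(369,72),.0195),("roller",(406,203),.079),("ptr mid",(450,125),.0195),("pulley-y",(493,352),.048),("pulley+y",(697,114),.048)):
    w=wonz(f,*g(*p),z); d=w[:2]-t; a=(np.arctan2(d[1],d[0])-th)%(2*np.pi)
    c,s=np.cos(th),np.sin(th); print(n,w.round(4),"r",np.hypot(*d).round(4),"3.7-",round(3.7-a,3),"3.84-",round(3.84-a,3),"unit",(c*d[0]+s*d[1]).round(4),(-s*d[0]+c*d[1]).round(4))
for v in(1.195,.4):
    a=3.7-v+th; print(v,t+.161*np.array([np.cos(a),np.sin(a)]),np.degrees(a+np.pi/2))
E
```

```text
tip [ 0.4587 -0.4002  0.0195] r 0.1395 3.7- 0.431 3.84- 0.571 unit -0.1384 -0.0177
roller [ 0.5332 -0.4273  0.079 ] r 0.0969 3.7- -0.153 3.84- -0.013 unit -0.0734 -0.0633
ptr mid [ 0.5155 -0.3796  0.0195] r 0.0792 3.7- 0.399 3.84- 0.539 unit -0.0782 -0.0125
pulley-y [ 0.6453 -0.4393  0.048 ] r 0.1087 3.7- -1.308 3.84- -1.168 unit 0.0317 -0.104
pulley+y [ 0.5934 -0.2373  0.048 ] r 0.11 3.7- 2.445 3.84- 2.585 unit 0.0341 0.1045
1.195 [ 0.43774831 -0.28842842] 248.6055692839455
0.4 [ 0.4407517  -0.41304309] 294.1557139968459
```

>>> {"op": "drive_tool", "data": {
  "plan": [0,0.5,-1.73,0,0,0,0.3,0,0.5,-1.73,0,0,0,0.3,0,0.5,-1.73,0,0,0,0.3,0,0.5,-1.73,0,0,0,0.3,0,0.5,-1.73,0,0,0,0.3,0,0.5,-1.73,0,0,0,0.3,0,0.5,-1.73,0,0,0,0.3,0,0.5,-1.73,0,0,0,0.3,0,0.5,-1.73,0,0,0,0.3,0,0.5,-1.73,0,0,0,0.3,0,0.5,-1.73,0,0,0,0.3,0,0.5,-1.73,0,0,0,0.3,0,0,0,-0.09,0,0,0.3,0,0,0,-0.09,0,0,0.3,0,0,0,-0.09,0,0,0.3,0,0,0,0,0,0,0.3]
}}

```text
clock: 16.28
position: [0.4376, -0.2885, 0.1604]
tcp_rot: [0.126, 0.697, -0.125, 0.695]
ft_force: [0.7, -0.4, -0.1]
gripper_width: 0.355
```

```bash
python3 - <<'E'
from h import *; from bench import arm; import pickle
f=arm.grab_frame("wrist"); pickle.dump(f,open("w3.pkl","wb"))
cv2.imwrite("pics/w3.png",cv2.resize(f["img"][:,:,::-1],None,fx=1.4,fy=1.4,interpolation=cv2.INTER_CUBIC))
s=arm.read_state();print(s["position"],s["clock"],s["gripper_width"],s["q"]); print(R.from_quat(s["tcp_rot"]).as_matrix().round(3))
E
```

```text
[ 0.43773534 -0.28860541  0.16046041] 16.3333 0.34630287645231855 [-5.85756844e-01  2.82085685e-01  1.91325296e+00  6.72251660e-07
  9.48031003e-01 -1.79435879e+00]
[[-0.001  0.354  0.935]
 [ 0.001  0.935 -0.354]
 [-1.     0.    -0.002]]
```

View pics/w3.png

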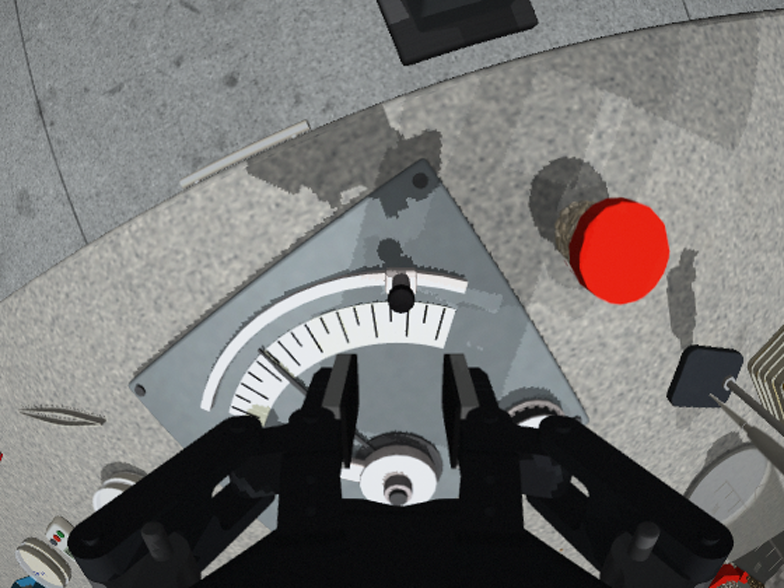

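>>> {"op": "drive_tool", "data": {
  "plan": [1.5,0,0,0,0,0,0.3,1.5,0,0,0,0,0,0.3,1.5,0,0,0,0,0,0.3,1.5,0,0,0,0,0,0.3,1.5,0,0,0,0,0,0.3,1.5,0,0,0,0,0,0.3,1.5,0,0,0,0,0,0.3,1.0,0,0,0,0,0,0.3,0,0,0,0,0,0,0.3,0,0,0,0,0,0,0.3]
}}

```text
clock: 17.17
position: [0.438, -0.2888, 0.0458]
tcp_rot: [0.128, 0.696, -0.127, 0.695]
ft_force: [-0.4, -0.2, 0.0]
gripper_width: 0.352
```

```bash
python3 - <<'E'
from h import *; from bench import arm; import pickle
f=arm.grab_frame("wrist")
cv2.imwrite("pics/w4.png",cv2.resize(f["img"][:,:,::-1],None,fx=1.4,fy=1.4,interpolation=cv2.INTER_CUBIC))
s=arm.read_state();print(s["position"],s["clock"],s["gripper_width"],s["ft_force"])
E
```

```text
[ 0.43846303 -0.28916128  0.04646257] 17.2167 0.3474561990891394 [0.86635272 0.04488718 0.37461628]
```

View pics/w4.png

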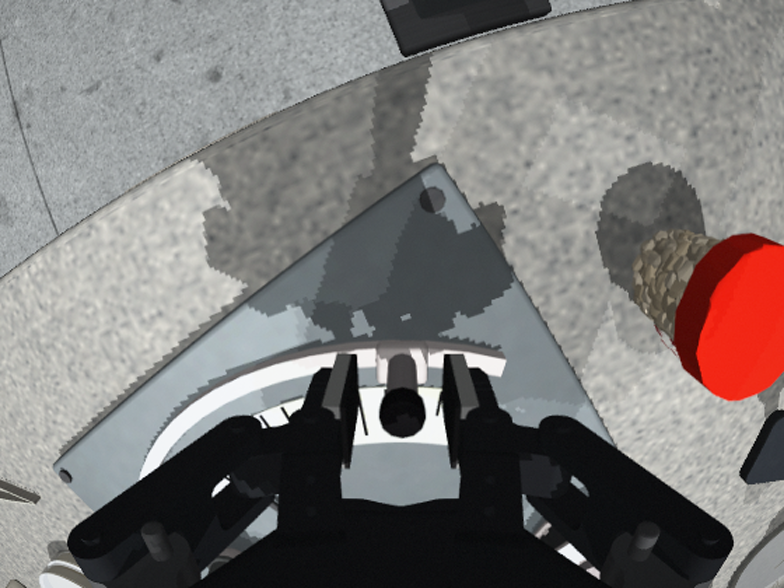

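>>> {"op": "drive_tool", "data": {
  "plan": [0,-0.2,0,-0.0125,0,0,0.3,0,-0.3,0.005,-0.018,0,0,0.3,0,-0.48,0.007,-0.03,0,0,0.3,0,-0.48,0.007,-0.03,0,0,0.3,0,-0.48,0.007,-0.03,0,0,0.3,0,-0.48,0.007,-0.03,0,0,0.3,0,-0.48,0.007,-0.03,0,0,0.3,0,-0.48,0.007,-0.03,0,0,0.3,0,-0.48,0.007,-0.03,0,0,0.3,0,-0.48,0.007,-0.03,0,0,0.3,0,-0.48,0.007,-0.03,0,0,0.3,0,-0.48,0.007,-0.03,0,0,0.3,0,-0.48,0.007,-0.03,0,0,0.3,0,-0.48,0.007,-0.03,0,0,0.3,0,-0.48,0.007,-0.03,0,0,0.3,0,-0.48,0.007,-0.03,0,0,0.3,0,-0.48,0.007,-0.03,0,0,0.3,0,-0.48,0.007,-0.03,0,0,0.3,0,-0.48,0.007,-0.03,0,0,0.3,0,0,0,0,0,0,0.3]
}}

```text
clock: 18.88
position: [0.431, -0.3755, 0.047]
tcp_rot: [-0.064, 0.704, 0.064, 0.705]
ft_force: [0.2, -0.1, -0.1]
gripper_width: 0.351
```

```bash
cat > cu.py <<'E'
from h import *; from bench import arm; import sys
f=arm.grab_frame("wrist")
cv2.imwrite(f"pics/{sys.argv[1]}.png",cv2.resize(f["img"][:,:,::-1],None,fx=1.4,fy=1.4,interpolation=cv2.INTER_CUBIC))
s=arm.read_state();print(s["position"],s["clock"],s["gripper_width"],s["ft_force"],s["q"].round(2))
u=np.load("unit.npz"); th=float(u["th"]);t=u["t"]; d=s["position"][:2]-t; M=R.from_quat(s["tcp_rot"]).as_matrix()
print("tcp r",np.hypot(*d),"v",3.7-((np.arctan2(d[1],d[0])-th)%(2*np.pi)),"y yaw",np.degrees(np.arctan2(M[1,1],M[0,1])),"F tool",s["ft_force"]@M)
E
python3 cu.py w5
```

```text
[ 0.43078909 -0.37498086  0.04689324] 18.9333 0.3483173714063492 [-0.6187325   0.08344693 -0.84800272] [-0.72  0.51  1.88 -0.    0.75 -2.47]
tcp r 0.15931308151524365 v 0.6460603143101382 y yaw 100.27077091686814 F tool [ 0.84736872  0.19326012 -0.59457438]
```

View pics/w5.png

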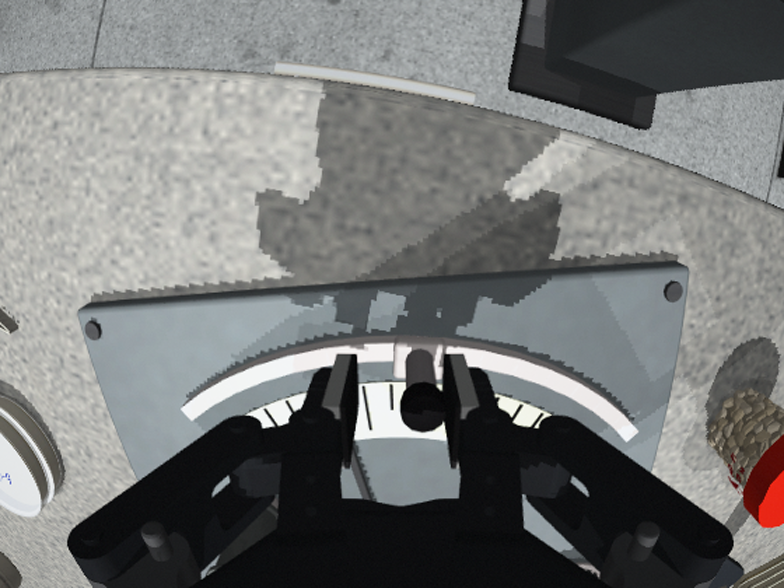

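>>> {"op": "drive_tool", "data": {
  "plan": [0,-0.48,0.007,-0.03,0,0,0.3,0,-0.48,0.007,-0.03,0,0,0.3,0,-0.48,0.007,-0.03,0,0,0.3,0,-0.48,0.007,-0.03,0,0,0.3,0,-0.48,0.007,-0.03,0,0,0.3,0,-0.48,0.007,-0.03,0,0,0.3,0,-0.48,0.007,-0.03,0,0,0.3,0,0,0,0,0,0,0.3]
}}

```text
clock: 19.6
position: [0.4402, -0.407, 0.0466]
tcp_rot: [-0.137, 0.694, 0.137, 0.694]
ft_force: [0.6, -0.7, -0.3]
gripper_width: 0.351
```

```bash
python3 cu.py w6
```

```text
[ 0.44007542 -0.40664826  0.04652908] 19.65 0.3541769110552709 [-0.87514232  0.24762942  0.4444972 ] [-0.75  0.54  1.82  0.    0.78 -2.71]
tcp r 0.15911759480636326 v 0.4384188984650059 y yaw 112.2572122569819 F tool [-0.44492149  0.56044634 -0.71604255]
```

View pics/w6.png

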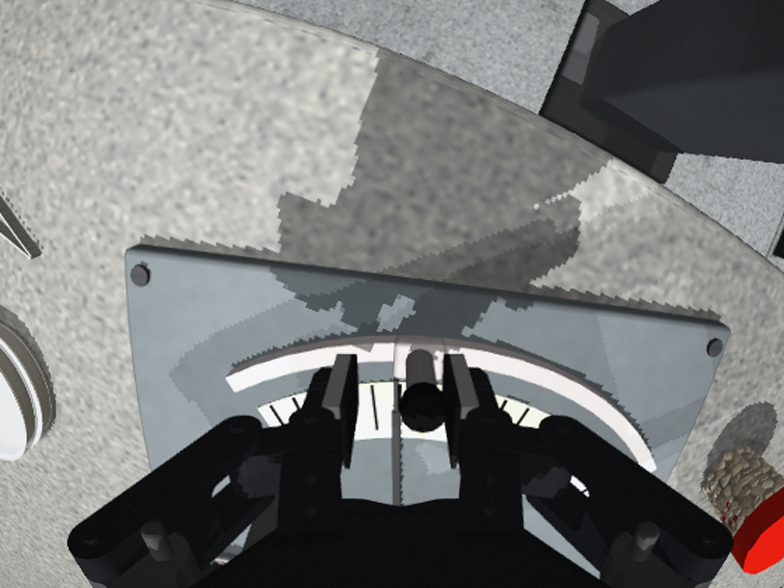

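>>> {"op": "drive_tool", "data": {
  "plan": [0,-0.24,0.003,-0.015,0,0,0.3,0,-0.24,0.003,-0.015,0,0,0.3,0,-0.22,0.003,-0.014,0,0,0.3,0,0,0,0,0,0,0.3,0,0,0,0,0,0,0.3]
}}

```text
clock: 20.07
position: [0.443, -0.413, 0.0463]
tcp_rot: [-0.152, 0.69, 0.152, 0.691]
ft_force: [-0.0, 0.2, -0.1]
gripper_width: 0.35
```

```bash
python3 cu.py w7
```

```text
[ 0.4429571  -0.41295698  0.04631236] 20.1167 0.3507824928941201 [0.76438766 0.0132849  0.6365775 ] [-0.75  0.55  1.8   0.    0.79 -2.76]
tcp r 0.15895460466400846 v 0.3948166060219944 y yaw 114.83009923554694 F tool [-0.63638181 -0.30912098  0.69939854]
```

View pics/w7.png

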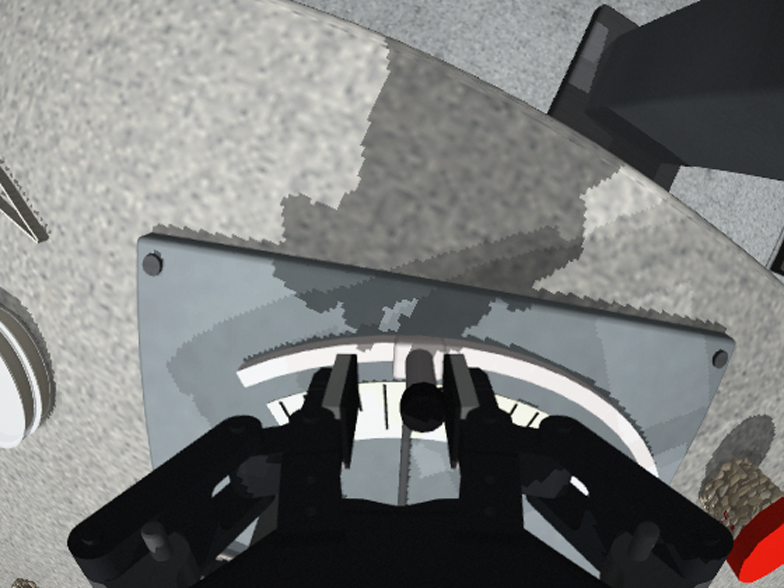

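>>> {"op": "drive_tool", "data": {
  "plan": [0,-0.1,0,-0.006,0,0,0.3,0,-0.08,0,-0.005,0,0,0.3,0,0,0,0,0,0,0.3,0,0.35,0,0,0,0,0.3,0,0.35,0,0,0,0,0.3,0,0,0,0,0,0,0.3,-1.5,0,0,0,0,0,0.3,-2.0,0,0,0,0,0,0.3,-2.0,0,0,0,0,0,0.3,-2.0,0,0,0,0,0,0.3,-2.0,0,0,0,0,0,0.3,-2.0,0,0,0,0,0,0.3,0,0,0,0,0,0,0.3,0,0,0,0,0,0,0.3]
}}

```text
clock: 21.28
position: [0.4411, -0.4086, 0.1624]
tcp_rot: [-0.157, 0.689, 0.155, 0.69]
ft_force: [-0.7, 0.1, 0.1]
gripper_width: 0.349
```

```bash
python3 - <<'E'
from h import *; from bench import arm; import pickle
f=arm.grab_frame("wrist"); g=arm.grab_frame("top"); h=arm.grab_frame("side"); pickle.dump((f,g,h),open("w8.pkl","wb"))
im=f["img"][:,:,::-1]; a=cv2.resize(im[120:330,150:430],None,fx=2.8,fy=2.8,interpolation=cv2.INTER_CUBIC); cv2.imwrite("pics/w8.png",a)
im=g["img"][:,:,::-1]; cv2.imwrite("pics/t8.png",cv2.resize(im[155:345,230:440],None,fx=3.1,fy=3.1,interpolation=cv2.INTER_CUBIC))
im=h["img"][:,:,::-1]; cv2.imwrite("pics/s8.png",cv2.resize(im[140:300,240:420],None,fx=3.7,fy=3.7,interpolation=cv2.INTER_CUBIC))
s=arm.read_state();print(s["position"],s["clock"])
E
```

```text
[ 0.43996507 -0.40756675  0.1600983 ] 21.4333
```

View pics/w8.png

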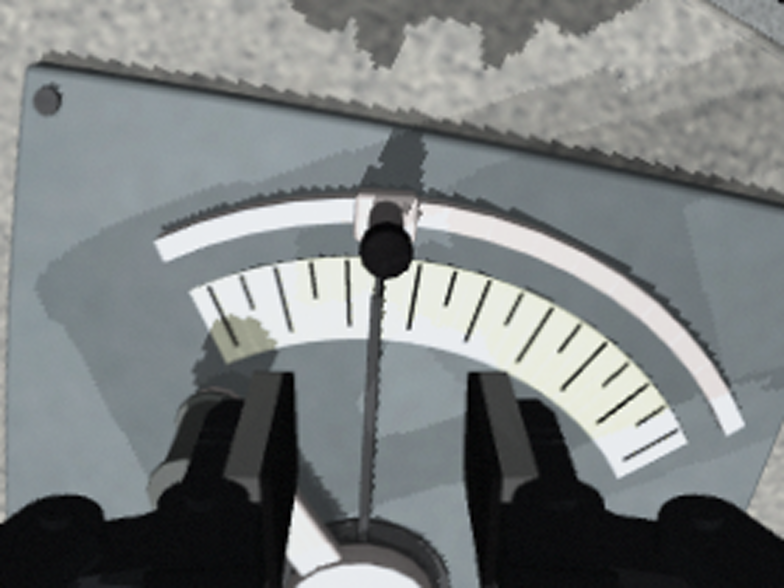

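View pics/t8.png

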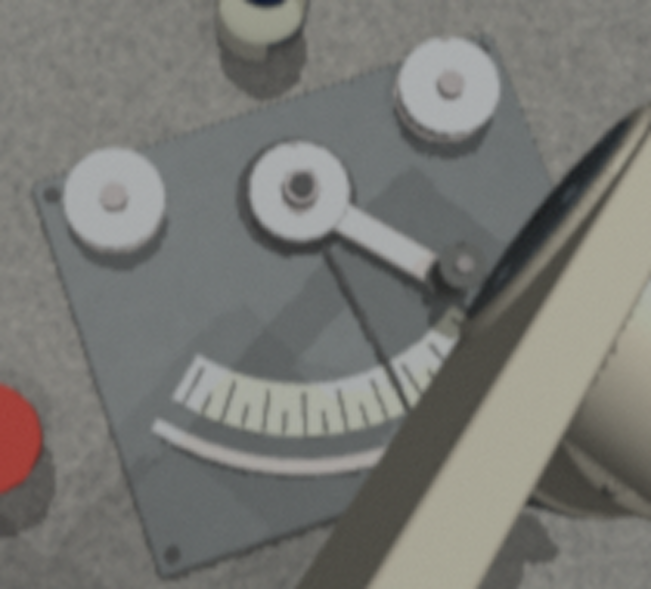

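View pics/s8.png

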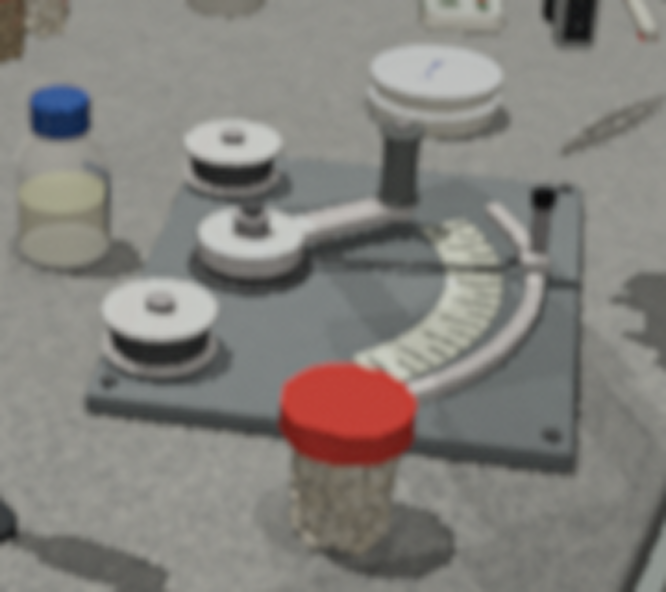

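>>> {"op": "drive_tool", "data": {
  "plan": [-0.5,-2,0,0,0,0,0.3,-0.5,-2,0,0,0,0,0.3,-0.5,-2,0,0,0,0,0.3,-0.5,-2,0,0,0,0,0.3,-0.5,-2,0,0,0,0,0.3,-0.5,-2,0,0,0,0,0.3,-0.5,-2,0,0,0,0,0.3,-0.5,-2,0,0,0,0,0.3,-0.5,-2,0,0,0,0,0.3,-0.5,-2,0,0,0,0,0.3,0,0,0,0,0,0,0.3,0,0,0,0,0,0,0.3]
}}

```text
clock: 22.43
position: [0.5263, -0.5888, 0.2093]
tcp_rot: [-0.155, 0.69, 0.156, 0.689]
ft_force: [-0.9, 0.1, 0.2]
gripper_width: 0.346
```

```bash
python3 - <<'E'
from h import *; from bench import arm; import pickle
g=arm.grab_frame("top"); pickle.dump(g,open("t9.pkl","wb"))
im=g["img"][:,:,::-1]; cv2.imwrite("pics/t9.png",cv2.resize(im[220:310,310:420],None,fx=6,fy=6,interpolation=cv2.INTER_CUBIC))
s=arm.read_state();print(s["position"],s["clock"],s["ft_force"])
E
```

```text
[ 0.52601143 -0.58803901  0.20929935] 22.4833 [-0.10097334  1.83541896  0.10964685]
```

View pics/t9.png

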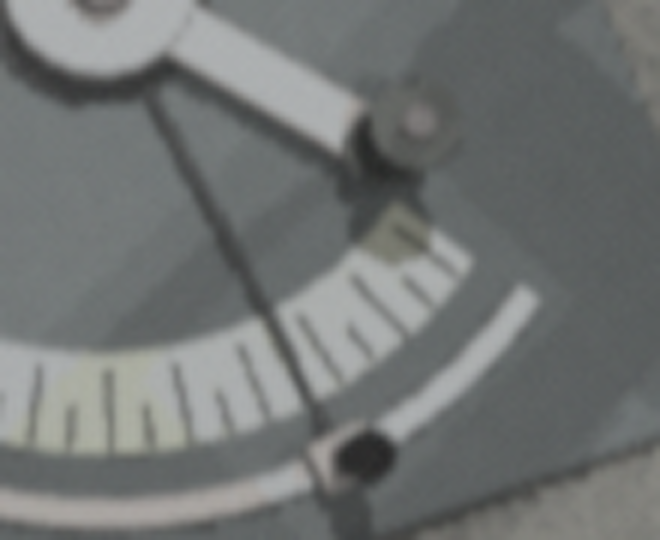

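```bash
python3 - <<'E'
from h import *; import pickle
g=pickle.load(open("t9.pkl","rb")); u=np.load("unit.npz"); th=float(u["th"]);t=u["t"]
q=lambda a,b:((a+.5)/6-.5+310,(b+.5)/6-.5+220)
P=[]
for p in((155,100),(225,245),(262,320),(300,385),(322,428)):
    w=onz(g,*q(*p),.0195)[:2]; P.append(w); d=w-t; print("ptr v",3.7-((np.arctan2(d[1],d[0])-th)%(2*np.pi)),"r",np.hypot(*d))
for n,p,z in(("cap",(366,454),.070),("block ctr top",(340,449),.0315)):
    w=onz(g,*q(*p),z)[:2]; d=w-t; print(n,w,"v",3.7-((np.arctan2(d[1],d[0])-th)%(2*np.pi)),"r",np.hypot(*d))
    P=np.array(P); vx,vy,x0,y0=cv2.fitLine(P.astype(np.float32),2,0,.01,.01).ravel(); e=w-[x0,y0]; print(" perpendicular dist from pointer line mm",1e3*(vx*e[1]-vy*e[0]), "along dir",vx,vy)
E
```

```text
ptr v 0.40578259814165385 r 0.03809629462482374
ptr v 0.44122740307286445 r 0.08709239365339497
ptr v 0.4454327363391015 r 0.11216197597163892
ptr v 0.43579188112371536 r 0.13445870960834916
ptr v 0.436702809705805 r 0.14868411501347464
cap [ 0.43981551 -0.40588368] v 0.44348765192636685 r 0.1590748525860829
 perpendicular dist from pointer line mm 0.5219869116631983 along dir 0.93049914 0.36629412
block ctr top [ 0.44289634 -0.40555924] v 0.43813308667775397 r 0.15609410016368588
 perpendicular dist from pointer line mm -0.30461598570587567 along dir 0.93049914 0.36629412
```

```bash
python3 -c "
from bench import arm
print(arm.close_job())"
```

```text
the job is handed in; nothing more can be done
None
```

I pushed the roller clockwise to about 0.40 rad, where it pushed back with about 9.7 N in total. I held it there for about 1 s, after an earlier hold of about 0.9 s at 8.6 N. The highest averaged reading was 9.7 N. I then eased the arm back along its arc at about 0.25 rad/s and slid the cursor from about 1.2 rad to the drag pointer with loosely open fingers. The job is handed in at about 22.5 s; I got no verdict.

**Last checks**
- **Arm:** the roller is in the same place in the top view as before the push, so the arm is at its rest.
- **Pointer:** it reads about 0.40 to 0.44 rad. The low end comes from the tool position at full push, the high end from the camera.
- **Cursor:** the top view puts it within about 0.5 mm of the pointer's line, and the wrist view within about 1 mm. The limit is 4 mm.
- **Robot:** it was clear of everything at hand-in.
- **Cup and bottle:** I saw no sign that either had moved.

**What was less certain**
- **Force reading:** the sensor noise is about 0.5 N, so I averaged readings. There was also an unexplained sideways and vertical force of up to about 3.5 N each, which I counted in the total. Straight along the push, the force was about 8.2 to 8.5 N.
- **Plate position:** the plate corners disagreed by up to 4 mm. I therefore set the cursor by comparing it directly with the pointer rather than by absolute position.
- **Index tooth:** the cap hides the tooth, so I judged alignment from the post and block.

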